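# Flip open the parts case

### The job

With the fingertips only, push the green grease tin that stands in front of the blue parts case aside along the surface, to whichever side has room, until it is past the left or the right end of the case and no longer in front of it. Then hook the case's clear lid from below by its yellow tab and flip it up and over past upright, so that it falls back and stays fully open by itself. Work gently and do not grip or lift anything; leave the tin standing, the case where it is and the bushing, red plug and nut untouched.

Things in the scene. Friction and masses are not known exactly. Their poses are not given: they have to be found in the camera images.
- case: Blue plastic parts case, 72 x 121 x 40 mm (x, y, z), loose on the surface, 0.9 kg. Origin: centre of its underside; its x axis points from its front (the tab side, towards the robot, turned by up to 0.32 rad) to the hinge at its back, y along its length, z up. Front wall at x = -34 mm, ends at y = +-60 mm.
- case_lid (a joint): Hinge of the case's clear lid: 0 closed, pi/2 upright, 1.83 rad fully open against its stop (leaning back beyond upright). No spring or catch; the lid with its tab weighs 80 g and falls shut from short of upright, and falls open past it (hinge friction holds it only within about 0.05 rad of upright). About 0.5 N up at the tab lifts it.
- lid_hinge (a point): Middle of the lid's hinge line, fixed on the case at x = +35 mm, z = 39.5 mm in the case's frame; the line runs along the case's y.
- tab_edge (a point): Middle of the outer edge of the yellow tab, moves with the lid, 95 mm from the hinge line. The tab, 34 mm wide (along y), is screwed on the middle of the lid and sticks out 27 mm in front of the case's front wall; it is 4 mm thick with a 6.4 mm round bead along its outer edge, its underside 40 mm over the surface when closed.
- tin: Round green grease tin with a pale lid, 67 mm diameter, 38 mm high, 0.16 kg, loose. It stands upright in front of the tab. Origin: centre of its underside, z up.
- rim_left (a point): A point on the inner face of the cart's blue rim on the left, 45 mm high, which runs on along x at about this y. The tin jams against it if pushed too far left.
- netting (a point): Corner (left, far from the robot) of a fixed flat bundle of yellow netting, 20 mm high, that lies on the surface from this point 110 mm towards the robot and 160 mm to the right. The tin jams against it if pushed too far right.
- bushing: Bronze flanged bushing, 44 mm diameter, 28 mm high, loose behind the case or beside its right end; a bystander. Origin: centre of its underside.
- red_plug: Red flanged plug, 38 mm diameter, 18 mm high, loose behind the case or beside its right end; a bystander. Origin: centre of its underside.
- nut: Brass-coloured castle nut, 29 x 25 x 20 mm, loose behind the case or beside its right end; a bystander. Origin: centre of its underside.
Not all that is in view belongs to the job. What is meant by the tin is not turquoise, and is the smaller of those in its own colour.

How it is judged (in metres and radians):
On the way, in this order (a step that is already met when the one before it is completed fails the run):
1. the tin stands past one end of the case, upright on the surface, while the lid is still shut ((y of tin in the frame of case above 0.085 m or y of tin in the frame of case below -0.085 m) and angle between tin's own z axis and vertical below 0.15 rad and value of joint case_lid below 0.15 rad), for 0.2 s.
2. the lid is past upright (value of joint case_lid above 1.65 rad), for 0.1 s.
At the end, for the whole second after the job is handed in: The lid rests fully open (over 1.75 rad) by itself; the tin stands upright on the surface with its centre more than 85 mm to one side of the case's middle; the case stands flat within 30 mm of where it was; bushing, red plug and nut are within 15 mm of where they were; all at rest (value of joint case_lid above 1.75 rad and (y of tin in the frame of case above 0.085 m or y of tin in the frame of case below -0.085 m) and angle between tin's own z axis and vertical below 0.1 rad and height (world z) of each of tin, case below 0.006 m and linear speed of each of tin, case below 0.02 m/s and distance of case from where it was at the start of the episode below 0.03 m and angle between case's own z axis and vertical below 0.05 rad and distance of each of bushing, red_plug, nut from where it was at the start of the episode below 0.015 m); the robot touches nothing.
It fails at once if the tin is lifted off the surface or tipped over (height (world z) of tin above 0.012 m or angle between tin's own z axis and vertical above 0.5 rad).
It fails at once if the case is lifted, tipped or shoved more than 30 mm (height (world z) of case above 0.012 m or angle between case's own z axis and vertical above 0.25 rad or distance of case from where it was at the start of the episode above 0.03 m).
It fails at once if the lid or its tab is gripped or forced (over 15 N) (contact force between the fingers and case_lid above 15 N).
It fails at once if the tin is gripped or forced (over 15 N) (contact force between the fingers and tin above 15 N).
It fails at once if the bushing, red plug or nut is moved more than 15 mm (distance of any of bushing, red_plug, nut from where it was at the start of the episode above 0.015 m).
It also fails if it takes over 51 s, if anything falls off the work surface, if the arm or the gripper's body presses on something with over 40 N, if the wrist force passes 120 N, or if a joint passes its speed limit or range.

### The arm

A 6-joint arm with a two-finger parallel gripper is mounted at the origin on a cart in front of the work surface, level with it; the furniture and walls round the work are solid. World frame = base frame: x ahead of the robot, y to its left, z up, the work surface at z = 0. Lengths are in mm, angles in rad, forces in N, time in s.
With the tool pointing down it reaches from about 300 to 775 mm from the base axis. Payload 14.6 kg.
Tool frame: the origin (TCP) lies midway between the tips of the shut fingers; the grasp point (between the pads) lies 19 mm behind it; z points along the fingers, y is the line along which they close (so a half turn about z gives the same grasp; the last joint's range is limited). The gripper opens to 85 mm and grips with 20 to 120 N. Pads are 22 mm wide; open, the fingers measure 114 mm over their backs; the gripper's body (76 mm by 85 mm) begins 54 mm behind the grasp point. The pads swing forward as they close: fully open they stand 13 mm farther back than shut.
Start: joints at [-1.291, 0.3, 1.521, -0, 1.321, -0.067], TCP at [186.932, -517.248, 231.281] pointing down, gripper open.
Joint ranges: [-3.03, 3.03], [-0.79, 2.21], [0.23, 2.52], [-1.04, 4.18], [0, 3.07], [-2.55, 2.55]. Speed limits (rad/s): [2.22, 2.22, 2.57, 3.14, 3.14, 3.14].

### API

Orientations are given as a unit quaternion [w, x, y, z].
In Python, from bench import manip, viewer gives the robot as it stands.
- The arm moves only by the tool carry_out, never from a script. Its argument "commands" is a list that holds one entry, the list of rows, each a list of 5 numbers: the shift along the world's x, y, z as a fraction of full scale, then the turn about the world's z as a fraction of full scale, then the finger opening in mm, from 0 to 85.4. In form: [[[dx, dy, dz, twist, claw], ...]]. A call has 1 to 8 rows; each row is the pose to reach, as a shift and turn from the pose commanded when the call began; what a row does not reach only later rows make up. Full scale, the value 1, is 0.25 m for a shift and 30 degrees for a turn. A row lasts 1/10 s, in which the tool goes at most 50 mm and 8.59 degrees, less where a joint would pass 70% of its speed; a pose out of reach is approached as far as the arm can. A call with a number of a shift or a turn outside -1 to 1 is refused whole. A call with a gripper value outside its range is refused whole. The fingers move at their own pace and stop on an object; the grip force is fixed at half the most. Time passes only in rows, so rows that repeat a pose let the fingers close. It gives the time, the measured TCP pose, the force, the opening and the grip force at its end, in the units of the state.
- manip.read_state(): the state, without advancing time (a new reading comes with each control period).
- viewer.read_camera(name): name is "side" or "top"; returns the picture (480x640x3 uint8, red, green, blue); there is no depth.
- viewer.camera_model(name): a dict with "fovy" (degrees; the focal length in pixels is half the picture's height over the tangent of half this angle, whatever the lens; pixels are square), "cx", "cy" (the principal point, pixels), "T" (4x4, takes a point from camera to world coordinates). Camera axes: x right, y down, z forward; pixel columns grow to the right and rows downward; lengths in mm; the calibration is good to about 2 mm. A picture is of the moment at which its call begins. camera_model takes no time and is no camera call.
- manip.hand_in(): hands the job in; it is judged then, once.
The state is a dict: "time_s": time; "qpos": joint angles; "joint_vel": joint speeds; "tau": joint torques, N m; "position": TCP position; "tool_rot": TCP orientation; "contact_force": force on the tool from outside, world axes, zero at the start; "torque": the same for the moment, N m; "opening": opening from 0.0 (shut) to 1.0 (fully open); "finger_force": force on a finger pad.
Only numpy, scipy, OpenCV 4.12 (cv2) and the standard library are available. Lean on these libraries where they do the work, as an engineer would, in place of code of your own. Each camera call takes 0.05 s, during which the arm holds its last target. There are 200 camera calls.

## Working session

There is one attempt and no reset: what is moved stays moved. The work goes in short steps, Python scripts to look and compute and a tool call to move; the robot and the scene stay as the last step left them, time stands still between calls to the robot, and variables do not carry over. Pictures are saved under pics/ and viewed, at most 12 in all, crops included, and the job is handed in when it is done.

Besides the shell and the picture viewer there is one more tool, called after "Request:" by a JSON object that holds its "op" and its "data", one argument or row to a line. carry_out: Moves the arm, as the interface text tells. Its arguments: {"type":"object","properties":{"commands":{"type":"array"}},"required":["commands"]}

```bash
mkdir -p pics
cat > h.py <<'E'
import numpy as np, cv2
from bench import manip, viewer
def snap(n,f):
    im=viewer.read_camera(n); cv2.imwrite(f'pics/{f}.png',im[:,:,::-1]); return im
def at_z(n,u,v,z):
    m=viewer.camera_model(n); T=np.array(m["T"]); f=240/np.tan(np.radians(m["fovy"])/2)
    d=T[:3,:3]@np.array([(u-m["cx"])/f,(v-m["cy"])/f,1]); o=T[:3,3]
    return o+d*(z-o[2])/d[2]
def px(n,p):
    m=viewer.camera_model(n); T=np.array(m["T"]); f=240/np.tan(np.radians(m["fovy"])/2)
    c=T[:3,:3].T@(np.array(p)-T[:3,3]); return c[:2]/c[2]*f+[m["cx"],m["cy"]]
E
python3 - <<'E'
from h import *
snap("top","t0"); snap("side","s0")
for n in("top","side"): print(viewer.camera_model(n))
s=manip.read_state(); print(s)
E
```

```text
{'fovy': 45.9482344478583, 'cx': 313.2850424975214, 'cy': 240.59566693342674, 'T': array([[ 1.59618014e-02, -9.99212887e-01,  3.63156596e-02,
         5.52494389e+02],
       [-9.99872361e-01, -1.59260366e-02,  1.27391674e-03,
        -2.20595985e+02],
       [-6.94549502e-04, -3.63313583e-02, -9.99339557e-01,
         9.64824539e+02],
       [ 0.00000000e+00,  0.00000000e+00,  0.00000000e+00,
         1.00000000e+00]])}
{'fovy': 50.64480376784907, 'cx': 318.9071980288641, 'cy': 238.40271614119905, 'T': array([[-9.99727769e-01, -8.40788175e-03,  2.17645633e-02,
         5.73538550e+02],
       [-2.17508484e-02,  6.73403911e-01, -7.38954717e-01,
         4.17244969e+02],
       [-8.44329817e-03, -7.39226948e-01, -6.73403467e-01,
         6.26988240e+02],
       [ 0.00000000e+00,  0.00000000e+00,  0.00000000e+00,
         1.00000000e+00]])}
{'time_s': 0.1, 'qpos': array([-1.29058667e+00,  3.00394762e-01,  1.52152274e+00,  1.78987329e-05,
        1.32068595e+00, -6.66255348e-02]), 'joint_vel': array([ 0.0002197 , -0.00026245, -0.00041266, -0.00043529, -0.00130351,
       -0.00153675]), 'tau': array([ 3.05685771e-04, -5.44381571e+01, -3.62372983e+01, -1.17531554e-04,
        3.07498522e-03,  1.11669948e-05]), 'position': array([ 186.88832515, -517.05396968,  230.78786699]), 'tool_rot': array([-5.03441654e-04,  9.85001073e-01,  1.72547476e-01, -4.52494305e-05]), 'contact_force': array([-0.22882616, -0.82338722,  0.75882888]), 'torque': array([ 0.03819437,  0.02195663, -0.00437032]), 'finger_force': 0.0, 'opening': 1.0001259621230674}
```

View pics/t0.png

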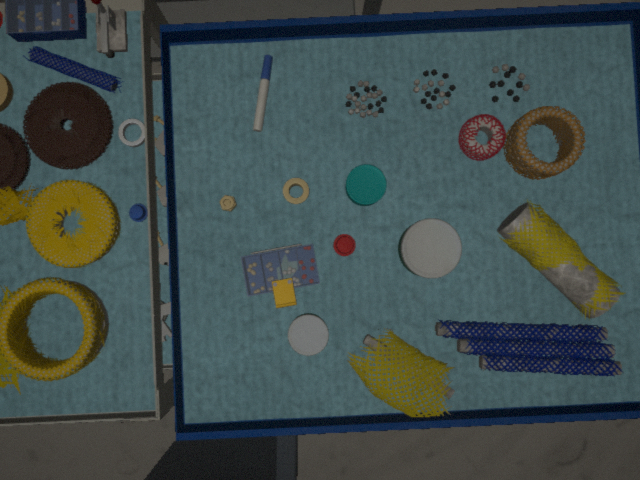

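View pics/s0.png

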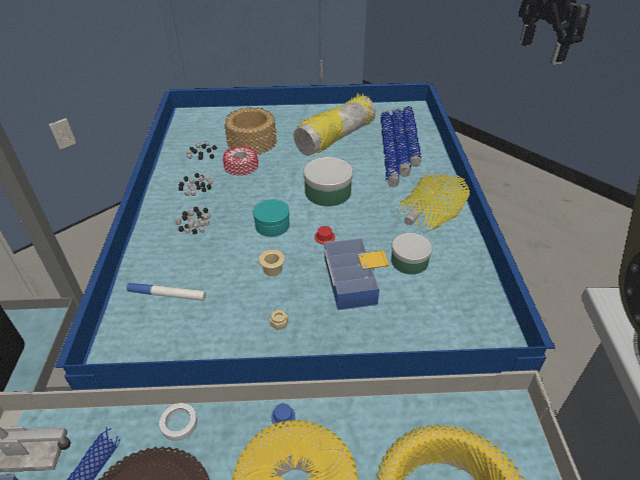

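The side view shows two green tins with pale lids, a small one at (411,253) and a large one at (328,180), plus a turquoise tin at (271,218). In the top view these are (308,335), (430,248) and (366,185). I choose the smaller green one, which stands in front of the yellow tab, and check it in a crop.

Run:
```python
import cv2,numpy as np
a=cv2.imread('pics/t0.png')[150:430,160:460]; b=cv2.imread('pics/s0.png')[215:325,250:450]
cv2.imwrite('pics/c0.png',cv2.resize(a,None,fx=2.1,fy=2.1,interpolation=2)); cv2.imwrite('pics/c1.png',cv2.resize(b,None,fx=4,fy=4,interpolation=2))
```

```text
(no output)
```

View pics/c0.png

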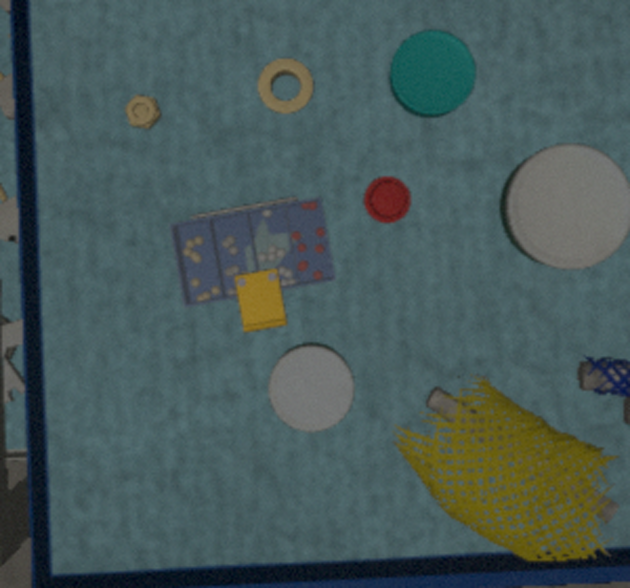

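View pics/c1.png

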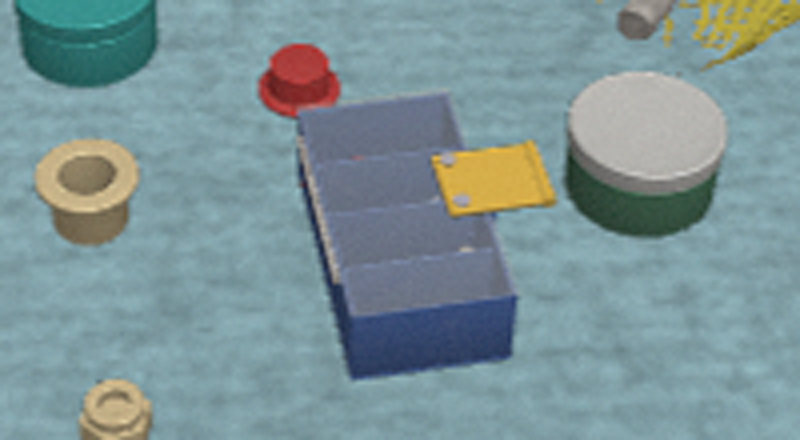

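The crops confirm the choice: the small green tin with the pale lid is at (311,388) in the top crop, right in front of the yellow tab at (262,300). The case's top corners are at about (175,225), (320,199), (334,277) and (188,304). The netting's nearest corner is at about (400,432).

Run:
```python
from h import *
def t(x,y,z): return at_z("top",160+x/2.1,150+y/2.1,z).round(1)
def s(x,y,z): return at_z("side",250+x/4,215+y/4,z).round(1)
P=[t(175,225,40),t(320,199,40),t(334,277,40),t(188,304,40)]
print("case c",P,np.mean(P,0))
for q in((243,331),(287,324)): print("tab T",t(*q,43))
print("tin T",t(311,388,38),"S",s(648,131,38))
print("tab S",s(541,143,44),s(553,205,44)); print("side case",s(515,295,40),s(452,95,40),s(300,108,40))
print("net",t(400,432,20),t(428,395,20),t(480,378,20)); print("rim",t(45,400,45),t(35,230,45))
print("plug",t(388,198,18),"bush",t(286,85,28),"nut",t(142,111,20))
```

```text
case c [array([ 557.2, -105.6,   40. ]), array([ 579.3, -218. ,   40. ]), array([ 518.9, -229.9,   40. ]), array([ 496.2, -117. ,   40. ])] [ 537.9   -167.625   40.   ]
tab T [ 476.2 -160.2   43. ]
tab T [ 482.2 -194.1   43. ]
tin T [ 432.6 -213.4   38. ] S [ 435.1 -207.6   38. ]
tab S [ 481.6 -193.4   44. ] [ 479.5 -157.4   44. ]
side case [ 497.4 -112.4   40. ] [ 516.9 -226.9   40. ] [ 581.9 -217.9   40. ]
net [ 396.9 -284.1   20. ] [ 426.3 -305.8   20. ] [ 440.3 -346.8   20. ]
rim [421.1  -9.   45. ] [551.6   1.9  45. ]
plug [ 581.6 -272.1   18. ] bush [ 669.4 -189.7   28. ] nut [647.8 -75.   20. ]
```

Run:
```python
import cv2
a=cv2.imread('pics/s0.png')[0:80,500:620]
cv2.imwrite('pics/g0.png',cv2.resize(a,None,fx=6,fy=6,interpolation=2))
```

```text
(no output)
```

View pics/g0.png

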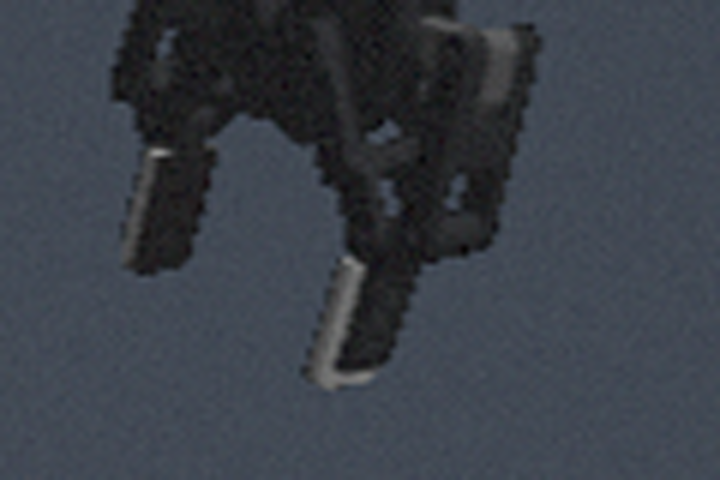

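Request:
{"op": "carry_out", "data": {
  "commands": [
    [[1,1,0,1,30],[1,1,0,1,30],[1,1,0,1,30],[1,1,0,1,30],[1,1,0,1,30],[1,1,0,1,30],[1,1,0,1,30],[1,1,0,1,30]]
  ]
}}

```text
time_s: 0.9
position: [439.6, -263.6, 231.0]
tool_rot: [-0.0, 0.906, 0.424, 0.0]
contact_force: [0.2, -0.5, 0.3]
opening: 0.353
finger_force: 0.0
```

The gripper picture shows plain vertical pads with no ledge, so the lid will have to be started by friction on the bead. Next I turn further and come down to the right of the tin.

Request:
{"op": "carry_out", "data": {
  "commands": [
    [[0.036,0.016,-0.6,1,30],[0.036,0.016,-0.6,1,30],[0.036,0.016,-0.6,1,30],[0.036,0.016,-0.6,1,30],[0.036,0.016,-0.6,1,30]]
  ]
}}

```text
time_s: 1.4
position: [445.2, -263.2, 79.9]
tool_rot: [-0.001, 0.767, 0.642, -0.0]
contact_force: [0.1, -0.9, -0.3]
opening: 0.351
finger_force: 0.0
```

Request:
{"op": "carry_out", "data": {
  "commands": [
    [[0,0,0,0.76,30],[0,0,0,0.76,30],[0,0,0,0.76,30],[0,0,-0.14,0.76,30],[0,0,-0.28,0.76,30],[0,0,-0.28,0.76,30]]
  ]
}}

```text
time_s: 2.0
position: [444.4, -262.6, 8.9]
tool_rot: [-0.002, 0.626, 0.78, -0.0]
contact_force: [0.2, -0.5, 1.0]
opening: 0.354
finger_force: 0.0
```

Request:
{"op": "carry_out", "data": {
  "commands": [
    [[-0.005,0.022,0,0,30],[-0.01,0.045,0,0,30],[-0.015,0.067,0,0,30],[-0.02,0.09,0,0,30],[-0.025,0.112,0,0,30],[-0.03,0.134,0,0,30],[-0.036,0.157,0,0,30],[-0.041,0.18,0,0,30]]
  ]
}}

```text
time_s: 2.8
position: [435.6, -217.8, 11.3]
tool_rot: [0.0, 0.625, 0.781, -0.0]
contact_force: [0.4, -1.9, 1.8]
opening: 0.35
finger_force: 1.2
```

Run:
```python
from h import *
a=snap("top","x1")[230:390,220:400]; b=snap("side","x1s")[200:330,270:470]
cv2.imwrite('pics/c2.png',np.hstack([cv2.resize(i,(400,400)) for i in(a,b)])[:,:,::-1])
```

```text
(no output)
```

View pics/c2.png

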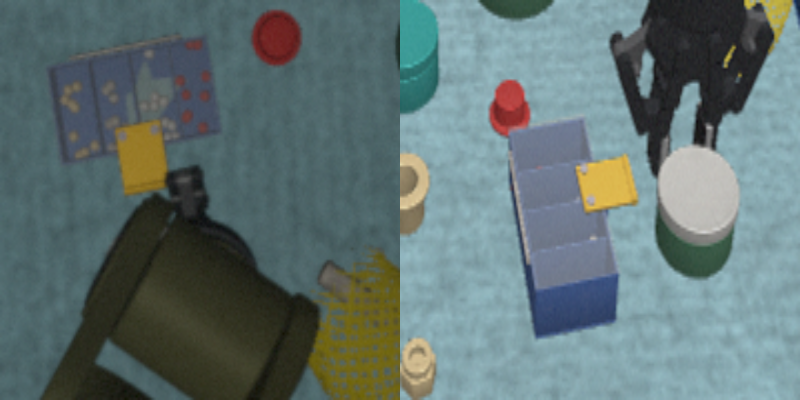

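The tin is cradled in the fork and sliding upright, with the case unmoved and the tab close to the knuckle. I steer slightly away from the tab and go on.

Request:
{"op": "carry_out", "data": {
  "commands": [
    [[-0.009,0.023,0,0,30],[-0.018,0.046,0,0,30],[-0.027,0.069,0,0,30],[-0.035,0.092,0,0,30],[-0.042,0.115,0,0,30],[-0.05,0.138,0,0,30],[-0.058,0.161,0,0,30],[-0.064,0.185,0,0,30]]
  ]
}}

```text
time_s: 3.7
position: [419.5, -171.5, 11.3]
tool_rot: [-0.0, 0.625, 0.781, -0.0]
contact_force: [-0.5, -0.8, -1.0]
opening: 0.348
finger_force: 0.4
```

Request:
{"op": "carry_out", "data": {
  "commands": [
    [[-0.007,0.025,0,0,30],[-0.013,0.05,0,0,30],[-0.02,0.075,0,0,30],[-0.026,0.1,0,0,30],[-0.032,0.125,0,0,30],[-0.038,0.15,0,0,30],[-0.044,0.17,0,0,30],[-0.05,0.19,0,0,30]]
  ]
}}

```text
time_s: 4.5
position: [407.1, -124.1, 11.3]
tool_rot: [0.0, 0.625, 0.781, 0.0]
contact_force: [0.9, -2.0, -0.2]
opening: 0.349
finger_force: 0.4
```

Run:
```python
from h import *
a=snap("top","x2")[230:390,200:380]; b=snap("side","x2s")[200:330,300:500]
cv2.imwrite('pics/c3.png',np.hstack([cv2.resize(i,(400,400)) for i in(a,b)])[:,:,::-1])
```

```text
(no output)
```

View pics/c3.png

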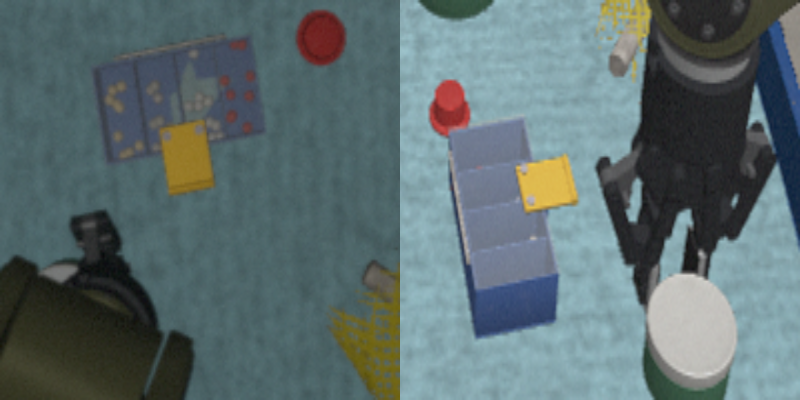

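The tin stands upright past the case's left end, with the lid centre at about (691,327) in the crop. The case and tab haven't moved.

Run:
```python
from h import *
p=at_z("side",445.5,306.3,38); d=p[:2]-[538,-166]; print(p,d@[.98,.196],d@[-.196,.98])
# tab edge and case again in top crop (180x160 -> 400x400)
f=lambda x,y,z:at_z("top",200+x*.45,230+y*.4,z).round(1)
print(f(168,194,43),f(213,186,43),f(107,162,40),f(265,131,40))
```

```text
[399.47398916 -80.30895913  38.        ] -118.96004661739042 111.12831817747382
[ 476.2 -160.    43. ] [ 481.9 -192.8   43. ] [ 496.1 -114.7   40. ] [ 518.1 -230.2   40. ]
```

Request:
{"op": "carry_out", "data": {
  "commands": [
    [[0.011,-0.05,0,0,30],[0.022,-0.1,0,0,30],[0.022,-0.12,0.2,0,30],[0.022,-0.12,0.4,-0.28,0],[0.022,-0.12,0.48,-0.56,0],[0.022,-0.12,0.48,-0.84,0],[0.022,-0.12,0.48,-1,0],[0.022,-0.12,0.48,-1,0]]
  ]
}}

```text
time_s: 5.4
position: [412.8, -155.6, 131.5]
tool_rot: [0.0, 0.806, 0.592, 0.0]
contact_force: [-0.6, -0.3, 0.1]
opening: 0.002
finger_force: 0.0
```

Request:
{"op": "carry_out", "data": {
  "commands": [
    [[0.1,-0.1,0,-1,0],[0.12,-0.11,0,-1,0],[0.12,-0.11,0,-1,0],[0.12,-0.11,0,-1,0],[0.12,-0.11,0,-1,0]]
  ]
}}

```text
time_s: 5.9
position: [442.6, -182.7, 131.0]
tool_rot: [-0.0, 0.931, 0.364, -0.0]
contact_force: [-1.2, 0.3, 0.0]
opening: 0.004
finger_force: 0.0
```

Request:
{"op": "carry_out", "data": {
  "commands": [
    [[0,0,0,-1,0],[0,0,0,-1,0],[0,0,0,-1,0],[0,0,0,-1,0],[0,0,0,-1,0]]
  ]
}}

```text
time_s: 6.4
position: [442.7, -182.4, 131.2]
tool_rot: [-0.0, 0.994, 0.112, -0.0]
contact_force: [0.6, -0.0, 0.4]
opening: 0.001
finger_force: 0.0
```

Run:
```python
from h import *
s=manip.read_state(); q=s["tool_rot"]; print(s["position"], 2*np.arctan2(q[2],q[1])-np.pi/2, s["qpos"])
snap("side","x3")
```

```text
[ 442.65764392 -182.40362244  131.22286447] -1.3471184712037108 [-4.67380405e-01  2.56746570e-01  1.82761016e+00 -9.78014194e-06
  1.05737328e+00  8.79742870e-01]
```

Request:
{"op": "carry_out", "data": {
  "commands": [
    [[0,0,-0.2,-0.05,0],[0,0,-0.395,-0.05,0],[0,0,-0.395,-0.05,0],[0.025,0.005,-0.395,-0.05,0],[0.05,0.01,-0.395,-0.05,0],[0.07,0.014,-0.395,-0.05,0],[0.07,0.014,-0.395,-0.05,0]]
  ]
}}

```text
time_s: 7.15
position: [461.6, -178.7, 34.2]
tool_rot: [0.001, 0.995, 0.098, 0.001]
contact_force: [0.2, 0.1, -0.4]
opening: 0.002
finger_force: 0.0
```

Run:
```python
from h import *
s=manip.read_state(); print(s["position"],s["contact_force"])
b=snap("side","x4")[190:330,300:500]; cv2.imwrite('pics/c4.png',cv2.resize(b,(800,560),interpolation=2)[:,:,::-1])
```

```text
[ 461.6243394  -178.66282124   34.15513363] [ 0.21167526  0.08675674 -0.36122884]
```

View pics/c4.png

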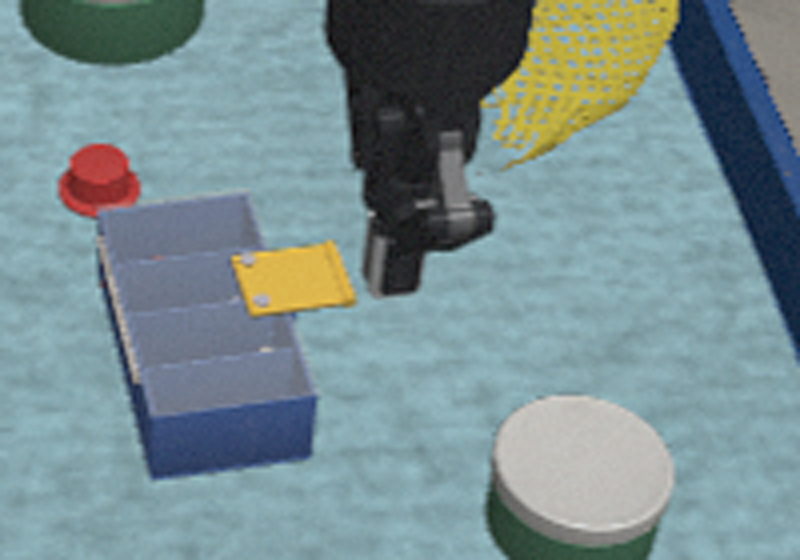

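Side view: the closed tip at (395,290) stands about 6 mm in front of the bead at (345,275) and slightly below it. Creep in until it touches.

Request:
{"op": "carry_out", "data": {
  "commands": [
    [[0.004,0.001,-0.01,0,0],[0.008,0.002,-0.015,0,0],[0.012,0.003,-0.015,0,0],[0.016,0.003,-0.015,0,0],[0.02,0.004,-0.015,0,0],[0.024,0.005,-0.015,0,0]]
  ]
}}

```text
time_s: 7.8
position: [466.3, -177.2, 28.8]
tool_rot: [0.0, 0.995, 0.097, -0.0]
contact_force: [0.6, 0.5, 0.1]
opening: 0.004
finger_force: 0.0
```

Request:
{"op": "carry_out", "data": {
  "commands": [
    [[0.004,0.001,0,0,0],[0.008,0.002,0,0,0],[0.012,0.002,0,0,0],[0.012,0.002,0,0,0]]
  ]
}}

```text
time_s: 8.2
position: [469.2, -176.7, 28.7]
tool_rot: [-0.0, 0.995, 0.097, -0.0]
contact_force: [0.5, 1.0, 1.0]
opening: -0.002
finger_force: 0.1
```

Request:
{"op": "carry_out", "data": {
  "commands": [
    [[0.004,0.001,0,0,0],[0.008,0.002,0,0,0],[0.008,0.002,0,0,0]]
  ]
}}

```text
time_s: 8.5
position: [470.7, -176.2, 28.6]
tool_rot: [-0.0, 0.995, 0.097, -0.001]
contact_force: [-4.5, -1.9, 2.0]
opening: -0.001
finger_force: 2.4
```

Contact at about 5 N. Try the friction lift.

Request:
{"op": "carry_out", "data": {
  "commands": [
    [[0,0,0.008,0,0],[0.001,0,0.016,0,0],[0.002,0,0.024,0,0],[0.003,0.001,0.032,0,0],[0.004,0.001,0.04,0,0]]
  ]
}}

```text
time_s: 9.0
position: [472.2, -176.0, 39.0]
tool_rot: [0.0, 0.995, 0.097, -0.0]
contact_force: [-4.6, -0.4, -0.4]
opening: 0.0
finger_force: 2.4
```

Run:
```python
from h import *
b=snap("side","x5")[190:330,300:500]; cv2.imwrite('pics/c5.png',cv2.resize(b,(800,560),interpolation=2)[:,:,::-1])
```

```text
(no output)
```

View pics/c5.png

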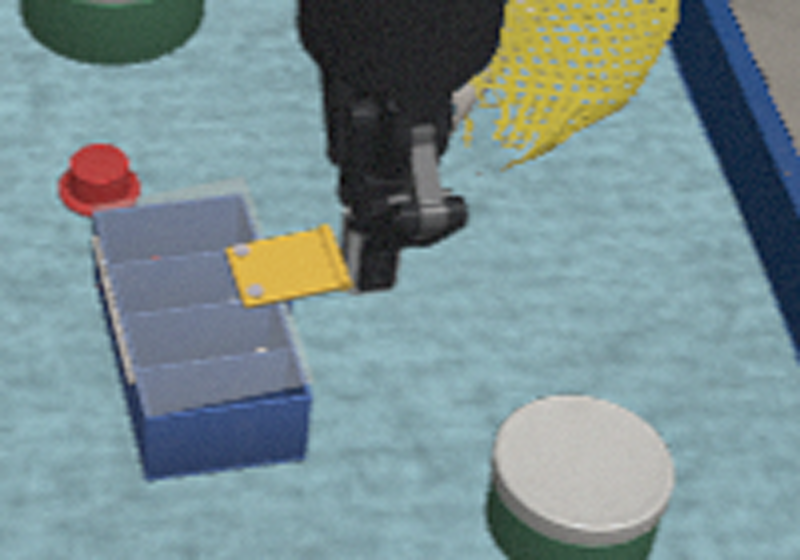

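The lid has risen with the tip: a gap shows along the case's front edge, with the bead at (340,260). The case barely moved. Now follow the arc.

Request:
{"op": "carry_out", "data": {
  "commands": [
    [[0.004,0.001,0.023,0,0],[0.008,0.002,0.041,0,0],[0.013,0.003,0.059,0,0],[0.018,0.004,0.076,0,0],[0.025,0.005,0.093,0,0],[0.033,0.007,0.11,0,0],[0.041,0.008,0.126,0,0]]
  ]
}}

```text
time_s: 9.75
position: [482.6, -174.0, 71.0]
tool_rot: [0.0, 0.995, 0.097, 0.0]
contact_force: [-7.1, -0.8, 2.7]
opening: -0.001
finger_force: 3.1
```

Request:
{"op": "carry_out", "data": {
  "commands": [
    [[0.013,0.003,0.03,0,0],[0.036,0.007,0.06,0,0],[0.061,0.012,0.087,0,0],[0.088,0.018,0.111,0,0],[0.118,0.024,0.132,0,0],[0.149,0.03,0.15,0,0],[0.149,0.03,0.15,0,0]]
  ]
}}

```text
time_s: 10.45
position: [520.9, -166.3, 108.3]
tool_rot: [0.0, 0.995, 0.098, 0.001]
contact_force: [0.1, 0.1, 0.3]
opening: -0.0
finger_force: 0.1
```

Run:
```python
from h import *
b=snap("side","x6")[150:330,280:500]; cv2.imwrite('pics/c6.png',cv2.resize(b,(730,600),interpolation=2)[:,:,::-1])
```

```text
(no output)
```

View pics/c6.png

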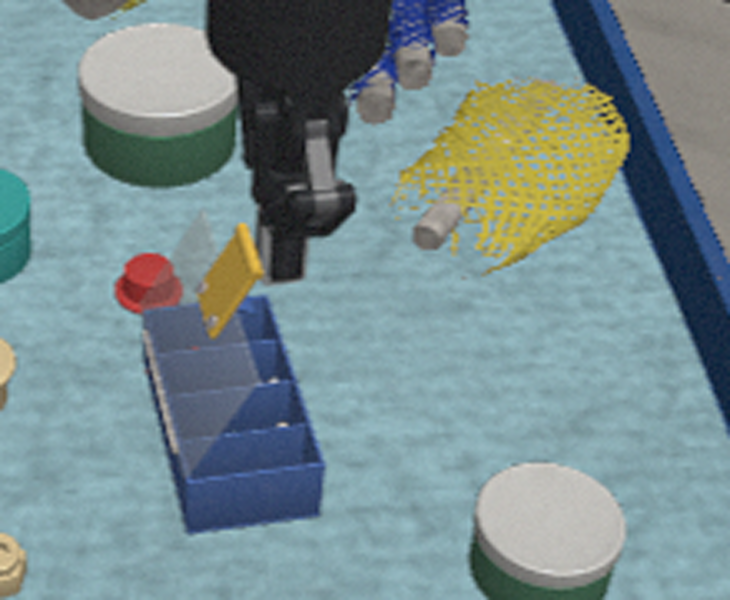

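The lid stands at about 60° with the tip just at the bead (258,265). The tin and case are fine. Carry on over the top.

Request:
{"op": "carry_out", "data": {
  "commands": [
    [[0.033,0.007,0.012,0,0],[0.067,0.013,0.02,0,0],[0.102,0.02,0.024,0,0],[0.138,0.028,0.024,0,0],[0.174,0.035,0.02,0,0],[0.21,0.042,0.016,0,0],[0.245,0.049,0.01,0,0],[0.26,0.052,0.01,0,0]]
  ]
}}

```text
time_s: 11.3
position: [585.3, -153.2, 109.8]
tool_rot: [-0.0, 0.995, 0.097, -0.0]
contact_force: [-2.6, -0.7, -0.4]
opening: -0.002
finger_force: 1.0
```

Request:
{"op": "carry_out", "data": {
  "commands": [
    [[0,0,0,0,0],[-0.08,-0.016,0.04,0,0],[-0.2,-0.04,0.1,0,0],[-0.35,-0.08,0.2,0,0],[-0.4,-0.2,0.3,0,0],[-0.4,-0.3,0.3,0,0],[-0.4,-0.3,0.3,0,0]]
  ]
}}

```text
time_s: 12.0
position: [484.2, -230.9, 186.3]
tool_rot: [0.001, 0.995, 0.096, 0.001]
contact_force: [-0.4, 0.2, -1.1]
opening: -0.001
finger_force: 0.0
```

Run:
```python
from h import *
a=snap("top","x7")[170:390,190:400]; b=snap("side","x7s")[150:330,250:500]
cv2.imwrite('pics/c7.png',np.hstack([cv2.resize(i,(400,420)) for i in(a,b)])[:,:,::-1])
```

```text
(no output)
```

View pics/c7.png

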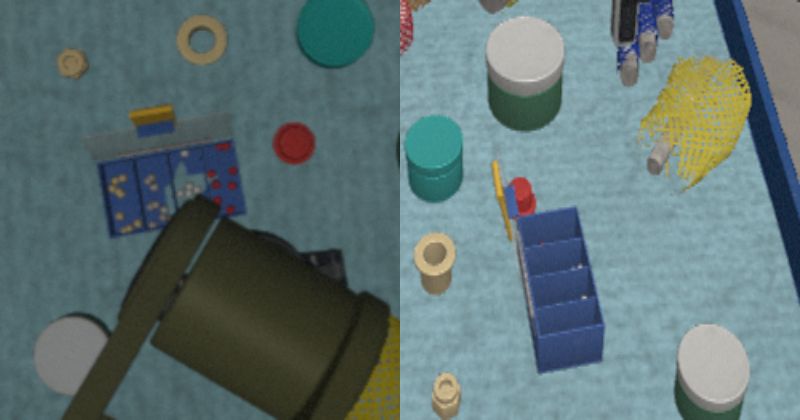

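The lid leans back open against its stop, with the tab at (152,115) in the top view. The tin stands clear at (72,355), the case is within a few mm of its start, the bystanders haven't moved and the robot is clear.

```bash
python3 -c "
from bench import manip; print(manip.hand_in())"
```

```text
the job is handed in; nothing more can be done
None
```

I pushed the green tin past the case's left end and flipped the lid fully open; it stays open by itself. I handed the job in at about 12 s, but the hand-in returned no verdict.

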